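# Draw the bolt of the flammables chest

### The job

Unbolt the yellow chest so that its lid could be opened: press the red spring catch down with one fingertip, keep it held down while the other finger pushes the bolt's black knob all the way open (out of the hasp eye, towards the catch), then let the catch spring back up and take the hand away. Only press and push: leave the lid shut and the padlock, beaker, jar and dish where they are.

Things in the scene. Friction and masses are not known exactly. Their poses are not given: they have to be found in the camera images.
- chest: Yellow sheet-steel chest fixed to the bench, 240 (x) x 340 (y) x 150 mm high, turned by up to 0.45 rad. Origin: centre of its underside; x from its front (towards the robot, with a diamond label) to its back, y to the robot's left, z up. The front 75 mm of its top is a fixed deck; the rest is the lid, level with the deck. The bolt fitting lies on the deck along the line x = -82.5 mm.
- deck_mid (a point): Point on the deck (the chest's top, 150 mm above the bench) under the knob's home place, on the bolt's line: chest x = -82.5, y = -5 mm. Along this line in the chest's +y: hasp eye at -72 (up to 31 mm above the deck), guide staple at -50 (27 mm high, 12 mm long), knob at 0, red catch from +38 to +92 mm. Within 36 mm of the knob on both sides only the bar stands up, 22 mm high.
- knob_mid (a point): Middle of the bolt's black upright knob, 16 mm in diameter, 30 mm tall (15 mm above and below this point); 37 mm above the deck. It stands on the bolt, a flat steel bar 14 mm wide whose top is 22 mm above the deck, and moves with the bolt along the chest's +y as the bolt is drawn.
- catch_top (a point): Centre of the upper face of the catch's red thumb plate: 54 mm long (chest y) x 26 mm wide, 38 mm above the deck when up; moves straight down with the catch. In line with the bolt, 65 mm from the home knob on its +y side; its near end is 38 mm from the home knob's centre. Steel cheeks 26 mm above the deck flank its long edges. A fingertip can slide along it while pressing.
- thumb_catch (a joint): How far the catch is pressed down, m: 0 up, 0.010 fully down; spring 4 N at the start, 9 N fully down. When up, its hidden lug stands in a notch of the bolt and allows only 2 mm of play; it clears the bolt from 0.0045 on. Notches: home, halfway (0.0125) and open (0.025): let up early, it drops into the halfway notch and stops the bolt. With the bolt fully open it springs up to 0.
- bolt_bar (a joint): How far the bolt is drawn, m: 0 home (through the hasp eye), 0.025 fully open, against its stop. It slides to the chest's +y, towards the catch. Sliding friction about 2.5 N; it stays where it is left.
- lid (a joint): Opening angle of the lid, rad: 0 shut; grows as the front edge rises. The lid carries the hasp eye; it rests shut by its weight (1.1 kg) and stays shut by itself.
- padlock: Blue padlock, open, with brass key and yellow tag, lying on the lid, 90 mm long with key and tag, body 32 x 40 mm, 18 mm high. Origin at the underside's centre. Leave alone.
- beaker: Empty glass beaker, 72 mm in diameter, 95 mm high, on the bench beside the chest. Origin at the underside's centre. Leave alone.
- jar: Brown glass jar with white cap, 68 mm in diameter, 100 mm high, on the bench beside the chest (it and the beaker may be on either side). Origin at the underside's centre. Leave alone.
- dish: Flat covered glass dish with pale yellow solid in it, 110 mm in diameter, 18 mm high, on the bench in front of the chest. Origin at the underside's centre. Leave alone.

How it is judged (in metres and radians):
On the way, in this order (a step that is already met when the one before it is completed fails the run):
1. the catch is pressed down by the fingers, clear of the bolt, with the bolt still home (value of joint thumb_catch above 0.0045 m and contact force between the fingers and thumb_catch above 1 N and value of joint bolt_bar below 0.008 m), for 0.1 s.
2. the bolt is pushed fully open while the fingers still hold the catch down (value of joint bolt_bar above 0.0225 m and value of joint thumb_catch above 0.004 m and contact force between the fingers and thumb_catch above 1 N), for 0.1 s.
At the end, for the whole second after the job is handed in: The bolt is drawn at least 22 of its 25 mm, the catch has sprung up into the open notch (pressed less than 2 mm), the lid is shut (under 0.02 rad) and the bolt is at rest (value of joint bolt_bar above 0.022 m and value of joint thumb_catch below 0.002 m and value of joint lid below 0.02 rad and velocity of joint bolt_bar below 0.005 m/s); the robot touches nothing.
It fails at once if the lid is lifted (value of joint lid above 0.05 rad).
It fails at once if the padlock is moved more than 15 mm or picked up (distance of padlock from where it was at the start of the episode above 0.015 m).
It fails at once if the beaker is moved more than 15 mm or picked up (distance of beaker from where it was at the start of the episode above 0.015 m).
It fails at once if the jar is moved more than 15 mm or picked up (distance of jar from where it was at the start of the episode above 0.015 m).
It fails at once if the dish is moved more than 15 mm or picked up (distance of dish from where it was at the start of the episode above 0.015 m).
It also fails if it takes over 40 s, if anything falls off the work surface, if the arm or the gripper's body presses on something with over 40 N, if the wrist force passes 120 N, or if a joint passes its speed limit or range.

### The arm

A 6-joint arm with a two-finger parallel gripper is mounted at the origin on the work surface. World frame = base frame: x ahead of the robot, y to its left, z up, the work surface at z = 0. Lengths are in m, angles in degrees, forces in N, time in s.
With the tool pointing down it reaches from about 0.25 to 0.725 m from the base axis. Payload 9.7 kg.
Tool frame: the origin (TCP) lies between the finger pads; the fingertips stand 22 mm ahead of it and the grasp point (between the pads) lies 3 mm ahead of it; z points along the fingers, y is the line along which they close (so a half turn about z gives the same grasp; the last joint's range is limited). The gripper opens to 85 mm and grips with 20 to 120 N. Pads are 22 mm wide; open, the fingers measure 114 mm over their backs; the gripper's body (76 mm by 85 mm) begins 54 mm behind the grasp point. The pads swing forward as they close: fully open they stand 13 mm farther back than shut.
Start: joints at [64.114, 4.979, 10.078, 95.1, 0, 90], TCP at [0.24, 0.495, 0.253] pointing down, gripper open.
Joint ranges: [-179.16, 179.16], [-48.56, 103.87], [-65.8, 70.77], [-126.05, 130.52], [-82.76, 87.17], [-180, 180]. Speed limits (degrees/s): [127.2, 127.2, 147.25, 180, 180, 180].

### API

Orientations are given as [roll, pitch, yaw] about the fixed x, y, z axes, in that order (R = Rz(yaw) Ry(pitch) Rx(roll)).
In Python, from workcell import bot, viewer, finder gives the robot as it stands.
- The arm moves only by the tool move_arm, never from a script. Its arguments are lists of equal length, an entry for each row: "offset": the shift along the tool's x, y, z in cm, a list of three; "twist": the turn, a rotation vector about the tool's x, y, z in rad, a list of three; "grip": the opening, from 0 (shut) to 1 (fully open). In form: {"offset": [[x, y, z], ...], "twist": [[ax, ay, az], ...], "grip": [grip, ...]}. A call has 1 to 5 rows; each row shifts and turns the commanded pose from where the row before left it, along the tool's axes as they then stand; what a row does not reach is not made up. A row lasts 1/10 s, in which the tool goes at most 50 mm and 8.59 degrees, less where a joint would pass 70% of its speed; a pose out of reach is approached as far as the arm can. A call is refused whole if a number of a shift passes 5 or a number of a turn 0.15, either way. A call with a gripper value outside its range is refused whole. The fingers move at their own pace and stop on an object; "force" is the grip in N (left out, the last holds). Time passes only in rows, so rows that do not move let the fingers close. It gives the time, the measured TCP pose, the force, the opening and the grip force at its end, in the units of the state.
- bot.get_obs(): the state, without advancing time (a new reading comes with each control period).
- viewer.camera(name): name is "side" or "top"; returns a dict with "color" (400x640x3 uint8, red, green, blue), "depth" (400x640 float32, m along the optical axis (not along the pixel's ray), 0 where there is no reading), "vfov" (degrees; the focal length in pixels is half the picture's height over the tangent of half this angle, whatever the lens; pixels are square), "cx", "cy" (the principal point, pixels), "position" and "attitude" of the camera in the world. Camera axes: x right, y down, z forward; pixel columns grow to the right and rows downward; lengths in m; the calibration is good to about 2 mm. A picture is of the moment at which its call begins.
- bot.job_done(): hands the job in; it is judged then, once.
Trained networks look in a picture, given as the dict that the camera call returned (one of the last four; its "shot" number tells which), for a name from the list of things; names that differ only in an ending like _2 or _b are one class to them, and where a whole thing is asked for, a point or a joint stands for the part that bears it (a point fixed in the world has none). Each returns a list of dicts, best first, with "p" (0 to 1); they miss things now and then, are a little off and sometimes report something else, mostly with a low value. They report only what shows in the picture. A call takes as long as a camera call.
- finder.boxes_of(picture, thing): "position" ([column, row] in pixels, amid what is visible of it).
- finder.pinpoint(picture, thing): "position" ([column, row] in pixels: a listed point, or the origin of a listed thing).
The state is a dict: "time": time; "q": joint angles; "qd": joint speeds; "joint_efforts": joint torques, N m; "ee_pos": TCP position; "tcp_rot": TCP orientation; "wrist_force": force on the tool from outside, world axes, zero at the start; "torque": the same for the moment, N m; "opening": finger opening in m; "grasp_force": force on a finger pad.
Only numpy, scipy, OpenCV 4.12 (cv2) and the standard library are available. Lean on these libraries where they do the work, as an engineer would, in place of code of your own. Each camera call takes 0.05 s, during which the arm holds its last target. There are 200 camera calls.

## Working session

There is one attempt and no reset: what is moved stays moved. The work goes in short steps, Python scripts to look and compute and a tool call to move; the robot and the scene stay as the last step left them, time stands still between calls to the robot, and variables do not carry over. Pictures are saved under pics/ and viewed, at most 10 in all, crops included, and the job is handed in when it is done.

Besides the shell and the picture viewer there is one more tool, called after ">>>" as a command line: name --argument value ..., lists and objects as JSON in quotes. move_arm: Moves the arm, as the interface text tells. Its arguments: {"type":"object","properties":{"offset":{"type":"array","items":{"type":"array","items":{"type":"number"}}},"twist":{"type":"array","items":{"type":"array","items":{"type":"number"}}},"grip":{"type":"array","items":{"type":"number"}},"force":{"type":"number"}},"required":["offset","twist","grip"]}

```bash
mkdir -p pics; cat > h.py <<'E'
import numpy as np, cv2
from workcell import bot, viewer, finder
from scipy.spatial.transform import Rotation as R
def cam(n): return viewer.camera(n)
def rot(c):
    a=np.array(c["attitude"]); 
    return a if a.shape==(3,3) else R.from_euler('xyz',a,degrees=True).as_matrix()
def ray(c,p):
    f=200/np.tan(np.radians(c["vfov"])/2)
    return rot(c)@np.array([(p[0]-c["cx"])/f,(p[1]-c["cy"])/f,1])
def atz(c,p,z):
    r=ray(c,p);o=np.array(c["position"]);return o+r*(z-o[2])/r[2]
def atd(c,p):
    u,v=int(round(p[0])),int(round(p[1]));w=c["depth"][v-1:v+2,u-1:u+2];w=w[w>0]
    return np.array(c["position"])+ray(c,p)*np.median(w) if w.size else None
def proj(c,X):
    f=200/np.tan(np.radians(c["vfov"])/2)
    q=rot(c).T@(np.array(X)-c["position"]);return f*q[:2]/q[2]+[c["cx"],c["cy"]]
E
python3 - <<'E'
from h import *
np.set_printoptions(precision=4,suppress=True)
o=bot.get_obs();print(o)
for n in("side","top"):
    c=cam(n);print(n,c["position"],c["attitude"],c["vfov"],c["cx"],c["cy"],c["shot"])
    cv2.imwrite(f"pics/{n}0.png",c["color"][:,:,::-1])
    for t,z in(("knob_mid",.187),("catch_top",.188),("deck_mid",.15),("chest",0),("padlock",.15),("beaker",0),("jar",0),("dish",0)):
        for d in finder.pinpoint(c,t)[:2]: print(t,round(d["p"],2),np.array(d["position"]),atz(c,d["position"],z),atd(c,d["position"]))
E
```

```text
{'time': 0.0, 'q': array([64.1132,  5.0104, 10.0334, 95.1   ,  0.0005, 90.0005]), 'qd': array([-0.0323, -0.0541,  0.0345,  0.0473, -0.0267, -0.0334]), 'joint_efforts': array([  0.0032, -52.0387,  46.4805,   0.0162,   0.0003,   0.    ]), 'ee_pos': array([0.24  , 0.4946, 0.2526]), 'tcp_rot': array([-179.923 ,   -0.0004,  154.1127]), 'wrist_force': array([-0.1382,  0.2975, -0.2274]), 'torque': array([-0.0366, -0.0154,  0.0371]), 'grasp_force': 0.0, 'opening': 0.08541838221756015}
side [ 0.4658 -0.8716  0.627 ] [-116.9698    0.8902   -5.6344] 54.4920598181953 315.758652310328 202.73269477492465 1
knob_mid 0.55 [307.  223.4] [ 0.5141 -0.1104  0.187 ] [ 0.5137 -0.1178  0.1912]
catch_top 0.55 [295.7 207.9] [ 0.4926 -0.0336  0.188 ] [ 0.4925 -0.0373  0.1899]
deck_mid 0.9 [309.9 238.1] [ 0.5196 -0.1146  0.15  ] [ 0.519  -0.1218  0.1546]
padlock 0.59 [351.7 228.9] [ 0.6221 -0.0859  0.15  ] [ 0.6172 -0.1103  0.1648]
beaker 0.58 [378.5 349.7] [ 0.6391 -0.3171  0.    ] [ 0.6301 -0.3459  0.0326]
dish 0.65 [269.7 325.2] [ 0.418  -0.2234  0.    ] [ 0.4195 -0.2433  0.0192]
top [0.4578 0.0557 0.89  ] [-173.3299   -1.1471  -90.9954] 55.963277622013344 314.78810417078563 199.55600552305614 2
catch_top 0.9 [364.2 228.4] [ 0.4841 -0.051   0.188 ] [ 0.4841 -0.0511  0.1878]
catch_top 0.21 [275.2 255.2] [0.4376 0.115  0.188 ] [0.435  0.1224 0.1002]
deck_mid 0.63 [392.2 217.8] [ 0.5055 -0.113   0.15  ] [ 0.5053 -0.1123  0.1532]
chest 0.59 [361.4 185.8] [ 0.5931 -0.0762  0.    ] [ 0.5703 -0.054   0.15  ]
beaker 0.86 [460.8 169.1] [ 0.6305 -0.319   0.    ] [ 0.6017 -0.2563  0.1488]
jar 0.63 [275.6 255. ] [0.4326 0.1299 0.    ] [0.4354 0.1216 0.1001]
jar 0.62 [363.  226.8] [ 0.495  -0.0769  0.    ] [ 0.4871 -0.0489  0.1883]
dish 0.77 [428.  262.4] [ 0.409  -0.2273  0.    ] [ 0.41   -0.2213  0.0189]
dish 0.15 [363.8 226.4] [ 0.4959 -0.0788  0.    ] [ 0.4878 -0.0504  0.1884]
```

```bash
python3 - <<'E'
import cv2
a=cv2.imread("pics/top0.png")[120:300,230:500];cv2.imwrite("pics/topc.png",cv2.resize(a,None,fx=2.9,fy=2.9,interpolation=cv2.INTER_CUBIC))
a=cv2.imread("pics/side0.png")[150:290,220:410];cv2.imwrite("pics/sidec.png",cv2.resize(a,None,fx=4,fy=4,interpolation=cv2.INTER_CUBIC))
E
python3 - <<'E'
from h import *
np.set_printoptions(precision=4,suppress=True)
c=cam("top")
# world cloud
v,u=np.mgrid[0:400,0:640];f=200/np.tan(np.radians(c["vfov"])/2)
d=c["depth"];P=np.stack([(u-c["cx"])/f*d,(v-c["cy"])/f*d,d],-1)@rot(c).T+c["position"]
h=c["color"].astype(int);hs=cv2.cvtColor(c["color"],cv2.COLOR_RGB2HSV)
top=(abs(P[...,2]-.15)<.006)&(d>0)&(P[...,0]>.35)&(P[...,1]<.2)&(P[...,1]>-.35)
pts=P[top][:,:2].astype(np.float32);r=cv2.minAreaRect(pts);print("rect",r,cv2.boxPoints(r),len(pts), np.median(P[top][:,2]))
red=((hs[...,0]<8)|(hs[...,0]>172))&(hs[...,1]>130)&(hs[...,2]>80)&(P[...,2]>.17)&(P[...,2]<.2)
q=P[red];print("red",len(q),q.mean(0),cv2.minAreaRect(q[:,:2].astype(np.float32)))
k=(h.max(-1)<70)&(P[...,2]>.18)&(P[...,2]<.22)&(P[...,0]>.4)&(P[...,1]<.1)
q=P[k];print("dark",len(q),q.mean(0) if len(q) else 0,q.min(0),q.max(0))
E
```

```text
rect ((0.5942626595497131, -0.07418936491012573), (0.2496105283498764, 0.3440738916397095), 24.01560401916504) [[ 0.4102  0.0322]
 [ 0.5503 -0.2821]
 [ 0.7783 -0.1805]
 [ 0.6382  0.1337]] 18439 0.1506263190978736
red 379 [ 0.4897 -0.0539  0.1883] ((0.48993629217147827, -0.05448196083307266), (0.025356942787766457, 0.05337586998939514), 23.75892448425293)
dark 73 [ 0.5163 -0.1114  0.1984] [ 0.5091 -0.12    0.1801] [ 0.5241 -0.1058  0.2046]
```

View pics/topc.png

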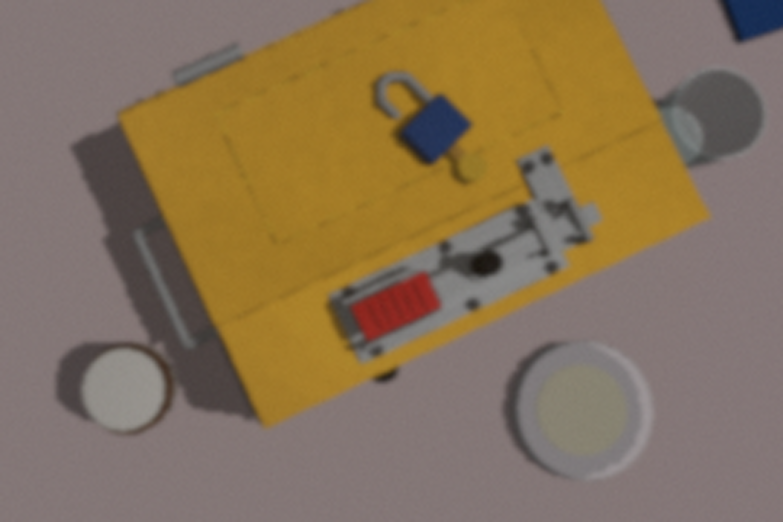

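View pics/sidec.png

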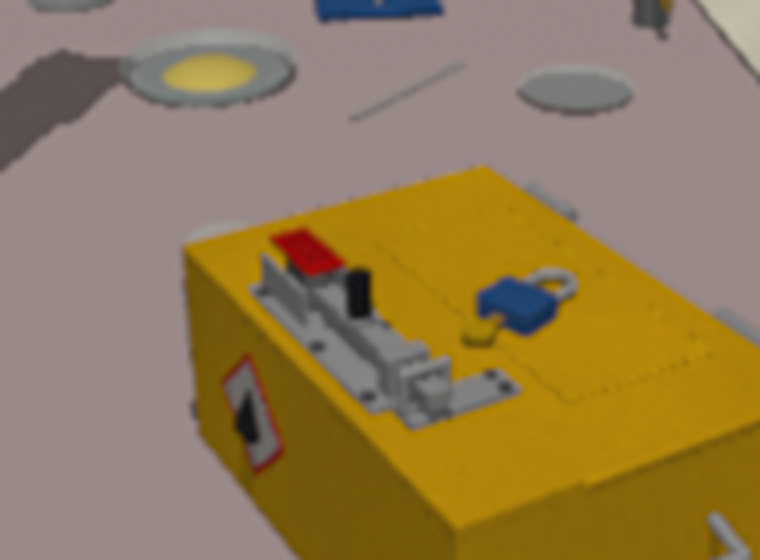

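The top view shows the chest turned about 24°, with the red catch near (397,305) in the crop and the black knob at (485,262). The jar and beaker are at the chest's ends and the dish is in front. The side view agrees: the bolt is home and nothing stands around the knob. First I turn the tool so its y axis lies along the bolt, with the knob finger on +y tool (chest −y).

>>> move_arm --offset '[[0,0,0],[0,0,0],[0,0,0],[0,0,0],[0,0,0]]' --twist '[[0,0,0.15],[0,0,0.15],[0,0,0.15],[0,0,0.15],[0,0,0.15]]' --grip '[0.7,0.7,0.7,0.7,0.7]'

```text
time: 1.45
ee_pos: [0.2401, 0.4948, 0.2533]
tcp_rot: [180.0, -0.0, 110.8]
wrist_force: [-0.7, 0.3, 0.2]
opening: 0.0597
grasp_force: 0.0
```

>>> move_arm --offset '[[0,0,0],[0,0,0],[0,0,0],[0,0,0],[0,0,0]]' --twist '[[0,0,0.15],[0,0,0.15],[0,0,0.15],[0,0,0.15],[0,0,0.15]]' --grip '[0.7,0.7,0.7,0.7,0.7]'

```text
time: 1.95
ee_pos: [0.2401, 0.4948, 0.2533]
tcp_rot: [180.0, 0.0, 67.8]
wrist_force: [1.1, 0.1, 0.4]
opening: 0.0596
grasp_force: 0.0
```

>>> move_arm --offset '[[0,0,0],[0,0,0],[0,0,0],[0,0,0],[0,0,0]]' --twist '[[0,0,0.15],[0,0,0.15],[0,0,0.15],[0,0,0.15],[0,0,0.15]]' --grip '[0.7,0.7,0.7,0.7,0.7]'

```text
time: 2.45
ee_pos: [0.3815, 0.3772, 0.2532]
tcp_rot: [-172.4, 2.3, 41.0]
wrist_force: [1.0, 0.3, 0.6]
opening: 0.0598
grasp_force: 0.0
```

>>> move_arm --offset '[[0,0,0],[0,0,0]]' --twist '[[0,0,0.024],[0,0,0]]' --grip '[0.7,0.7]'

```text
time: 2.65
ee_pos: [0.3855, 0.3724, 0.2532]
tcp_rot: [-172.2, 2.5, 40.3]
wrist_force: [0.1, -0.3, 0.4]
opening: 0.0597
grasp_force: 0.0
```

```bash
python3 - <<'E'
from h import *
np.set_printoptions(precision=2,suppress=True)
o=bot.get_obs();print(o["q"],o["ee_pos"],o["tcp_rot"])
E
```

```text
[ 40.21   5.23  10.02  97.25   7.75 179.94] [0.39 0.37 0.25] [-172.24    2.45   40.27]
```

Wrist joint hit its limit at this base angle; it frees up as the arm swings right.

>>> move_arm --offset '[[-2,4,0],[-2,4,0],[-2,4,0],[-2,4,0],[0,0,0]]' --twist '[[0,0,0],[0,0,0],[0,0,0],[0,0,0],[0,0,0]]' --grip '[0.7,0.7,0.7,0.7,0.7]'

```text
time: 3.15
ee_pos: [0.4259, 0.1978, 0.2348]
tcp_rot: [-172.3, 2.5, 40.3]
wrist_force: [0.2, 1.2, -0.0]
opening: 0.0598
grasp_force: 0.0
```

```bash
cat > tgt.py <<'E'
from h import *
import sys
def go(T,yaw):
    o=bot.get_obs();M=R.from_euler('xyz',o["tcp_rot"],degrees=True);Tm=R.from_euler('xyz',[180,0,yaw],degrees=True)
    print(o["q"].round(1),o["ee_pos"].round(4),o["tcp_rot"].round(1),"off_now cm",(M.inv().apply(T-o["ee_pos"])*100).round(2),"off_tgtframe",(Tm.inv().apply(T-o["ee_pos"])*100).round(2),"twist",(M.inv()*Tm).as_rotvec().round(3))
if __name__=="__main__": go(np.array([float(x) for x in sys.argv[1:4]]),23.9)
E
python3 tgt.py .5095 -.0988 .253
```

```text
[ 21.3  -1.9   0.7  97.4   6.5 160.8] [0.4259 0.1978 0.2348] [-172.3    2.5   40.3] off_now cm [-12.89  27.59  -5.01] off_tgtframe [-4.37 30.5  -1.82] twist [-0.127  0.062  0.283]
```

>>> move_arm --offset '[[0,0,-1],[0,0,-0.8],[0,0,0]]' --twist '[[-0.063,0.031,0.142],[-0.063,0.031,0.142],[0,0,0]]' --grip '[0.7,0.7,0.7]'

```text
time: 3.45
ee_pos: [0.4268, 0.201, 0.2546]
tcp_rot: [-179.5, -0.0, 25.2]
wrist_force: [0.4, 0.1, 1.1]
opening: 0.06
grasp_force: 0.0
```

```bash
python3 tgt.py .5095 -.0988 .253
```

```text
[ 25.   -5.7  -0.4  95.3   0.5 179.7] [0.4268 0.201  0.2546] [-179.5   -0.    25.2] off_now cm [-5.28 30.65 -0.1 ] off_tgtframe [-4.58 30.76  0.16] twist [-0.008 -0.     0.023]
```

>>> move_arm --offset '[[-0.7,4.4,0],[-0.7,4.4,0],[-0.7,4.4,0],[-0.7,4.4,0]]' --twist '[[0,0,0],[0,0,0],[0,0,0],[0,0,0]]' --grip '[0.7,0.7,0.7,0.7]'

```text
time: 3.85
ee_pos: [0.476, 0.0274, 0.2511]
tcp_rot: [-179.4, 0.2, 24.8]
wrist_force: [1.0, -0.1, -0.7]
opening: 0.0599
grasp_force: 0.0
```

>>> move_arm --offset '[[-0.7,4.4,0],[-0.7,4.4,0],[-0.7,4.4,0],[0,0,0]]' --twist '[[-0.008,0,0.023],[0,0,0],[0,0,0],[0,0,0]]' --grip '[0.7,0.7,0.7,0.7]'

```text
time: 4.25
ee_pos: [0.5111, -0.1044, 0.2496]
tcp_rot: [-179.8, 0.3, 23.2]
wrist_force: [-0.6, 0.1, 0.5]
opening: 0.0598
grasp_force: 0.0
```

```bash
python3 tgt.py .5095 -.0988 .253;python3 - <<'E'
from h import *
for n in("side","top"):
    c=cam(n);T=bot.get_obs()["ee_pos"]
    p=proj(c,T).astype(int);print(n,p)
    a=c["color"][max(p[1]-75,0):p[1]+75,p[0]-100:p[0]+100,::-1];cv2.imwrite(f"pics/{n}1.png",cv2.resize(a,None,fx=3.5,fy=3.5,interpolation=cv2.INTER_CUBIC))
E
```

```text
[-11.5   1.3   5.8  94.8  -0.  145.2] [ 0.5111 -0.1044  0.2496] [-179.8    0.3   23.2] off_now cm [ 0.07 -0.58 -0.34] off_tgtframe [ 0.08 -0.58 -0.34] twist [-0.003  0.005 -0.012]
side [304 197]
top [398 211]
```

View pics/side1.png

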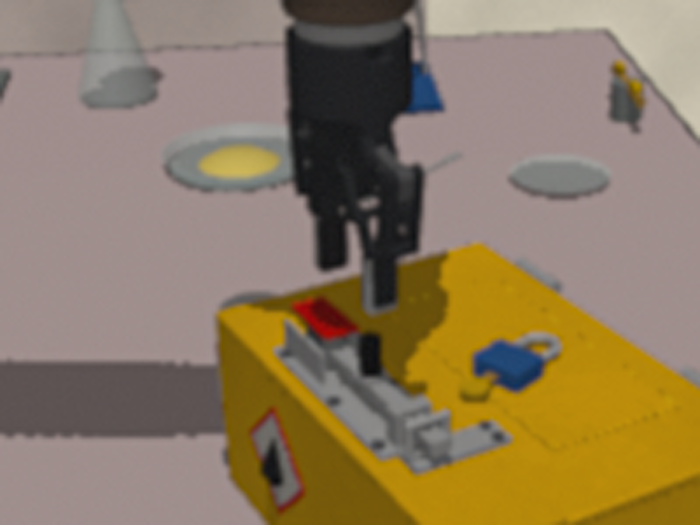

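The side view shows the open hand above the fitting. The knob finger tip is at about (380,312) in the crop and the catch finger tip at (330,265). The knob is still at home.

>>> move_arm --offset '[[0.1,-0.6,0],[0,0,0.5],[0,0,0]]' --twist '[[-0.003,0.005,-0.012],[0,0,0],[0,0,0]]' --grip '[0.7,0.7,0.7]'

```text
time: 4.65
ee_pos: [0.5085, -0.0942, 0.2455]
tcp_rot: [179.9, -0.1, 24.3]
wrist_force: [-0.0, -0.2, 0.1]
opening: 0.0598
grasp_force: 0.0
```

```bash
python3 tgt.py .5095 -.0988 .22;python3 - <<'E'
from h import *
c=cam("side");o=bot.get_obs();T=o["ee_pos"];M=R.from_euler('xyz',o["tcp_rot"],degrees=True)
for z in(.010,.014,.018,.022):
  print(z,[proj(c,T+M.apply([0,y,z])).round(1) for y in(.030,.0445,-.030,-.0445)])
a=c["color"][120:230,260:370,::-1].copy()
a=cv2.resize(a,None,fx=5,fy=5,interpolation=cv2.INTER_CUBIC)
for y in(.030,.0445,-.030,-.0445):
  q=(proj(c,T+M.apply([0,y,.018]))-[260,120])*5+2; cv2.circle(a,tuple(q.astype(int)),3,(0,255,0),-1)
cv2.imwrite("pics/side2.png",a)
E
```

```text
[-10.5   0.2   4.3  93.9  -0.  145.2] [ 0.5085 -0.0942  0.2455] [ 1.799e+02 -1.000e-01  2.430e+01] off_now cm [-0.11  0.46  2.56] off_tgtframe [-0.1   0.46  2.55] twist [ 0.002 -0.001  0.007]
0.01 [array([309.9, 206.4]), array([313.2, 209. ]), array([297.2, 196.1]), array([294.4, 193.8])]
0.014 [array([310., 208.]), array([313.2, 210.6]), array([297.3, 197.7]), array([294.4, 195.4])]
0.018 [array([310. , 209.6]), array([313.3, 212.3]), array([297.4, 199.3]), array([294.5, 196.9])]
0.022 [array([310.1, 211.2]), array([313.3, 213.9]), array([297.4, 200.8]), array([294.6, 198.4])]
```

View pics/side2.png

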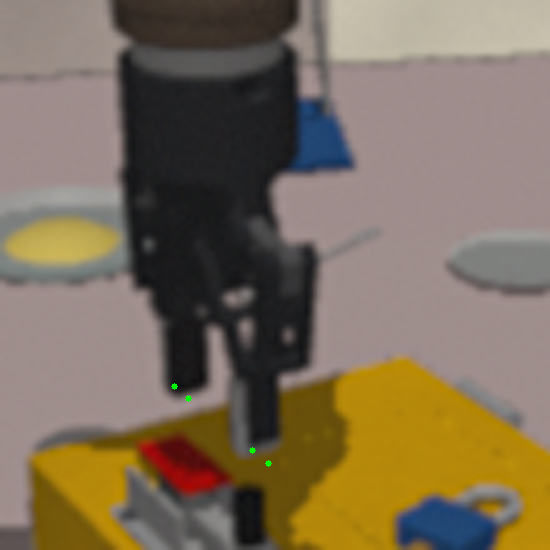

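The markers predict the fingertips well. The tips stand about 13–15 mm ahead of the TCP at this opening, so contact should come at a TCP z of about 0.202.

>>> move_arm --offset '[[-0.1,0.45,1],[0,0,1],[0,0,1],[0,0,0],[0,0,0]]' --twist '[[0.002,0,0.007],[0,0,0],[0,0,0],[0,0,0],[0,0,0]]' --grip '[0.7,0.7,0.7,0.7,0.7]'

```text
time: 5.2
ee_pos: [0.5095, -0.1002, 0.2157]
tcp_rot: [-180.0, -0.1, 23.8]
wrist_force: [0.3, 0.5, -0.5]
opening: 0.0598
grasp_force: 0.0
```

```bash
python3 tgt.py .5095 -.0988 .195
```

```text
[-1.120e+01  1.000e-01  9.000e-01  9.070e+01  1.000e-01  1.451e+02] [ 0.5095 -0.1002  0.2157] [-1.80e+02 -1.00e-01  2.38e+01] off_now cm [ 0.05 -0.13  2.07] off_tgtframe [ 0.05 -0.13  2.07] twist [-0.    -0.001 -0.002]
```

>>> move_arm --offset '[[0,0,0.5],[0,0,0.5],[0,0,0],[0,0,0]]' --twist '[[0,0,0],[0,0,0],[0,0,0],[0,0,0]]' --grip '[0.7,0.7,0.7,0.7]'

```text
time: 5.6
ee_pos: [0.5097, -0.1001, 0.206]
tcp_rot: [-180.0, -0.1, 23.8]
wrist_force: [0.3, -0.6, 0.6]
opening: 0.0601
grasp_force: 0.0
```

>>> move_arm --offset '[[0,0,0.2],[0,0,0],[0,0,0]]' --twist '[[0,0,0],[0,0,0],[0,0,0]]' --grip '[0.7,0.7,0.7]'

```text
time: 5.9
ee_pos: [0.5099, -0.1001, 0.2045]
tcp_rot: [180.0, -0.1, 23.8]
wrist_force: [-1.2, 0.0, 4.9]
opening: 0.0599
grasp_force: 1.9
```

>>> move_arm --offset '[[0,0,0.2],[0,0,0],[0,0,0]]' --twist '[[0,0,0],[0,0,0],[0,0,0]]' --grip '[0.7,0.7,0.7]'

```text
time: 6.2
ee_pos: [0.5099, -0.1001, 0.2022]
tcp_rot: [180.0, -0.1, 23.8]
wrist_force: [-0.1, 0.1, 4.6]
opening: 0.0599
grasp_force: 2.4
```

>>> move_arm --offset '[[0,0,0.2],[0,0,0],[0,0,0]]' --twist '[[0,0,0],[0,0,0],[0,0,0]]' --grip '[0.7,0.7,0.7]'

```text
time: 6.5
ee_pos: [0.5099, -0.1001, 0.2003]
tcp_rot: [180.0, -0.1, 23.8]
wrist_force: [-0.8, 0.7, 5.7]
opening: 0.06
grasp_force: 2.9
```

>>> move_arm --offset '[[0,0,0.2],[0,0,0.15],[0,0,0],[0,0,0]]' --twist '[[0,0,0],[0,0,0],[0,0,0],[0,0,0]]' --grip '[0.7,0.7,0.7,0.7]'

```text
time: 6.9
ee_pos: [0.5099, -0.1001, 0.1971]
tcp_rot: [180.0, -0.1, 23.8]
wrist_force: [-1.1, 0.8, 7.1]
opening: 0.0598
grasp_force: 3.7
```

```bash
python3 - <<'E'
from h import *
c=cam("side");o=bot.get_obs();print(o["ee_pos"],o["wrist_force"])
a=cv2.resize(c["color"][170:260,260:370,::-1],None,fx=6,fy=6,interpolation=cv2.INTER_CUBIC);cv2.imwrite("pics/side3.png",a)
E
```

```text
[ 0.50991217 -0.1000899   0.19709816] [-1.32970151  0.21632857  8.14196452]
```

View pics/side3.png

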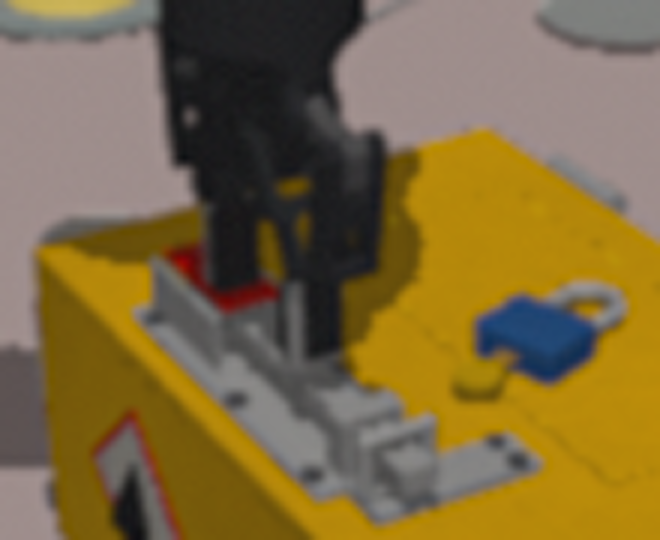

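The catch is pressed (its plate sits below the cheeks' level change, force about 7.5 N). The knob finger stands on the bar's far side of the knob at (320,330), clear of the staple. Next I slide the hand towards the catch.

>>> move_arm --offset '[[0,-0.5,0],[0,-0.5,0],[0,-0.5,0],[0,-0.5,0],[0,0,0]]' --twist '[[0,0,0],[0,0,0],[0,0,0],[0,0,0],[0,0,0]]' --grip '[0.7,0.7,0.7,0.7,0.7]'

```text
time: 7.45
ee_pos: [0.5023, -0.0825, 0.1974]
tcp_rot: [179.8, -0.2, 23.7]
wrist_force: [2.1, -4.5, 7.3]
opening: 0.0599
grasp_force: 4.2
```

>>> move_arm --offset '[[0,-0.4,0],[0,-0.3,0],[0,-0.3,0],[0,0,0],[0,0,0]]' --twist '[[0,0,0],[0,0,0],[0,0,0],[0,0,0],[0,0,0]]' --grip '[0.7,0.7,0.7,0.7,0.7]'

```text
time: 7.95
ee_pos: [0.4984, -0.0736, 0.1973]
tcp_rot: [179.8, -0.2, 23.7]
wrist_force: [2.2, -4.7, 7.2]
opening: 0.0597
grasp_force: 4.2
```

>>> move_arm --offset '[[0,-0.15,0],[0,-0.15,0],[0,0,0],[0,0,0]]' --twist '[[0,0,0],[0,0,0],[0,0,0],[0,0,0]]' --grip '[0.7,0.7,0.7,0.7]'

```text
time: 8.35
ee_pos: [0.4972, -0.071, 0.1973]
tcp_rot: [179.8, -0.2, 23.7]
wrist_force: [2.2, -7.0, 7.0]
opening: 0.0594
grasp_force: 4.5
```

>>> move_arm --offset '[[0,-0.15,0],[0,0,0],[0,0,0]]' --twist '[[0,0,0],[0,0,0],[0,0,0]]' --grip '[0.7,0.7,0.7]'

```text
time: 8.65
ee_pos: [0.4971, -0.0707, 0.1973]
tcp_rot: [179.7, -0.1, 23.7]
wrist_force: [4.6, -12.6, 4.5]
opening: 0.0597
grasp_force: 9.3
```

The bolt is against its stop: it stalled at about 32 mm of hand travel while the side force rose to 13 N. I verify before lifting.

>>> move_arm --offset '[[0,0,0.05],[0,0,0],[0,0,0]]' --twist '[[0,0,0],[0,0,0],[0,0,0]]' --grip '[0.7,0.7,0.7]'

```text
time: 8.95
ee_pos: [0.4971, -0.0707, 0.1972]
tcp_rot: [179.7, -0.2, 23.7]
wrist_force: [3.6, -12.2, 7.3]
opening: 0.0598
grasp_force: 9.2
```

```bash
python3 - <<'E'
from h import *
c=cam("side");o=bot.get_obs();print(o["ee_pos"],o["wrist_force"])
a=cv2.resize(c["color"][170:260,260:370,::-1],None,fx=6,fy=6,interpolation=cv2.INTER_CUBIC);cv2.imwrite("pics/side4.png",a)
E
```

```text
[ 0.4970809  -0.07070485  0.19722837] [  4.64902717 -11.90070392   7.20852906]
```

View pics/side4.png

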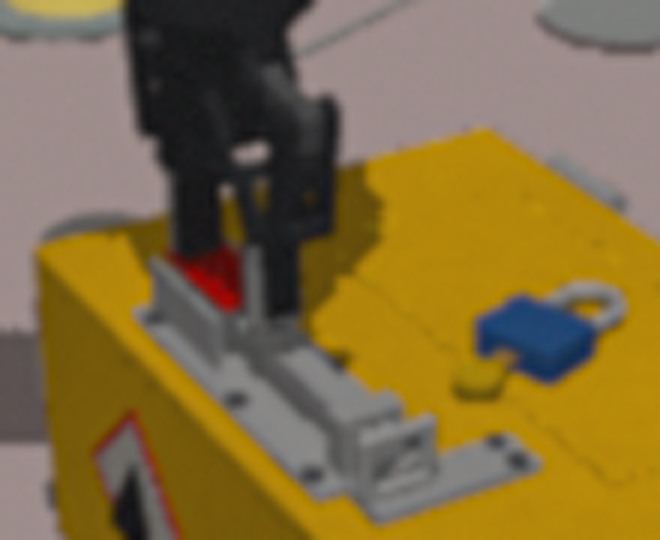

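The bar has left the hasp eye, which is empty at (400,465), and the catch is still held down. I relieve the side load slightly and lift away.

>>> move_arm --offset '[[0,0.15,0],[0,0,-0.3],[0,0.1,-0.5],[0,0,-1],[0,0,-2]]' --twist '[[0,0,0],[0,0,0],[0,0,0],[0,0,0],[0,0,0]]' --grip '[0.7,0.7,0.7,0.7,0.7]'

```text
time: 9.5
ee_pos: [0.496, -0.0709, 0.2331]
tcp_rot: [-179.9, 0.1, 23.8]
wrist_force: [-0.0, 0.1, -0.2]
opening: 0.0598
grasp_force: 0.0
```

>>> move_arm --offset '[[0,0,-3],[0,0,-3],[-3,0,-2],[-3,0,0],[0,0,0]]' --twist '[[0,0,0],[0,0,0],[0,0,0],[0,0,0],[0,0,0]]' --grip '[0.7,0.7,0.7,0.7,0.7]'

```text
time: 10.0
ee_pos: [0.4398, -0.0958, 0.3157]
tcp_rot: [179.9, -0.1, 23.7]
wrist_force: [0.4, -1.0, 1.4]
opening: 0.0599
grasp_force: 0.0
```

```bash
python3 - <<'E'
from h import *
c=cam("side");o=bot.get_obs();print(o["ee_pos"],o["wrist_force"])
a=cv2.resize(c["color"][170:260,260:370,::-1],None,fx=6,fy=6,interpolation=cv2.INTER_CUBIC);cv2.imwrite("pics/side5.png",a)
E
```

```text
[ 0.44086777 -0.09543288  0.31500834] [-0.09555101 -0.09141782 -0.95013357]
```

View pics/side5.png

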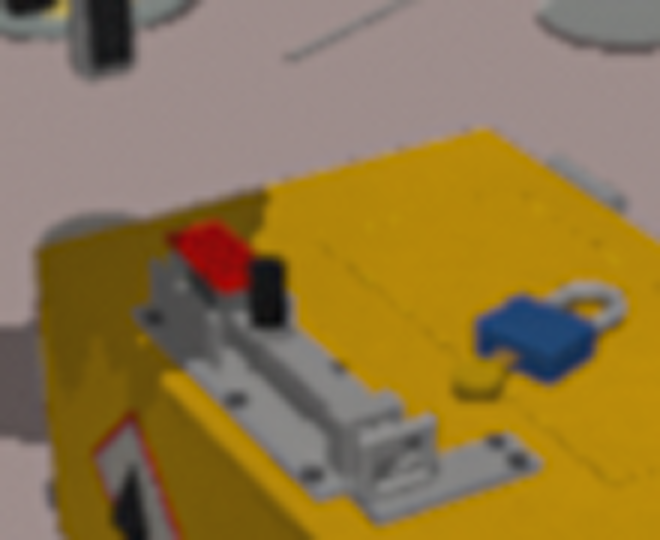

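The catch is back up at (212,255), the knob is next to it at (265,290), the eye is empty, and the hand is clear. I hand the job in.

```bash
python3 -c "
from h import *
print(bot.job_done())"
```

```text
the job is handed in; nothing more can be done
None
```

The chest is unbolted: the bolt is fully drawn out of the hasp eye, the catch has sprung back up, the lid is shut, the hand is clear, and the job is handed in (the hand-in returned no verdict).

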